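# Pull the filter cassette out of the fume extractor

### The arm

A 7-joint arm with a two-finger parallel gripper is mounted at the origin on the work surface. World frame = base frame: x ahead of the robot, y to its left, z up, the work surface at z = 0. Lengths are in mm, angles in rad, forces in N, time in s.
With the tool pointing down it reaches from about 350 to 900 mm from the base axis. Payload 7.2 kg.
Tool frame: the origin (TCP) lies on the centre line of the jaws, within the pads' length; the fingertips stand 8 mm ahead of it and the grasp point (between the pads) lies 11 mm behind it; z points along the fingers, y is the line along which they close (so a half turn about z gives the same grasp; the last joint's range is limited). The gripper opens to 88 mm and grips with 3 to 60 N. Pads are 20 mm wide; open, the fingers measure 115 mm over their backs; the gripper's body (75 mm by 178 mm) begins 61 mm behind the grasp point.
Start: joints at [-1.203, 0.411, -0.013, 1.596, 0.006, 1.134, -0.082], TCP at [263.844, 566.582, 230.653] pointing down, gripper open.
Joint ranges: [-2.95, 2.95], [-0.29, 1.99], [-1.47, 1.44], [0.14, 2.54], [-1.03, 4.17], [0.13, 1.85], [-2.86, 2.86]. Speed limits (rad/s): [2.39, 2.39, 3.01, 3.01, 3.14, 3.14, 3.14].

### API

Orientations are given as a rotation vector (axis times angle).
In Python, from workcell import ctrl gives the robot as it stands.
- The arm moves only by the tool apply_moves, never from a script. Its argument "deltas" is one flat list of numbers, 5 for each row, row after row: the shift along the tool's x, y, z scaled (see below), then the turn about the tool's z scaled (see below), then the opening, from 0 (shut) to 1 (fully open). In form: [tx, ty, tz, yaw, gripper, tx, ty, tz, yaw, gripper, ...]. A call has 1 to 8 rows; each row shifts and turns the commanded pose from where the row before left it, along the tool's axes as they then stand; what a row does not reach is not made up. The controller multiplies each number of a shift by 0.03 m and each number of a turn by 4 degrees. A row lasts 1/12 s, in which the tool goes at most 41.7 mm and 7.16 degrees, less where a joint would pass 70% of its speed; a pose out of reach is approached as far as the arm can. A call with a number of a shift or a turn outside -1 to 1 is refused whole. A call with a gripper value outside its range is refused whole. The fingers move at their own pace and stop on an object; "newtons" is the grip in N (left out, the last holds). Time passes only in rows, so rows that do not move let the fingers close. It gives the time, the measured TCP pose, the force, the opening and the grip force at its end, in the units of the state.
- ctrl.read_state(): the state, without advancing time (a new reading comes with each control period).
- ctrl.read_camera(name): name is "scene" or "top" or "wrist"; returns a dict with "pixels" (480x640x3 uint8, red, green, blue), "K" (3x3 intrinsics, pixels), "R" (3x3) and "t" (3): a world point X has camera coordinates R X + t; the wrist camera has in their place "hand_eye" (4x4, takes a point from camera to tool coordinates, whose origin is the TCP and whose axes are the flange's). Camera axes: x right, y down, z forward; pixel columns grow to the right and rows downward; lengths in mm; the calibration is good to about 2 mm. A picture is of the moment at which its call begins: read the wrist's pose just before it. There is no depth.
- ctrl.job_done(): hands the job in; it is judged then, once.
The state is a dict: "time_s": time; "qpos": joint angles; "joint_velocities": joint speeds; "joint_efforts": joint torques, N m; "position": TCP position; "eef_rot": TCP orientation; "contact_force": force on the tool from outside, world axes, zero at the start; "ft_torque": the same for the moment, N m; "width": opening from 0.0 (shut) to 1.0 (fully open); "grasp_force": force on a finger pad.
Only numpy, scipy, OpenCV 4.12 (cv2) and the standard library are available. Lean on these libraries where they do the work, as an engineer would, in place of code of your own. Each camera call takes 0.05 s, during which the arm holds its last target. There are 200 camera calls.

### The job

Before checking the filter of the bench fume extractor, slide the fan-speed slider on its top all the way to the off end (the end where the tick marks are shortest). Then pinch the two catches of the filter cassette together and lift the cassette upright out of its slot, leaving the spare cassette and the other things on the bench where they are. Finish with the gripper still holding the cassette up by its pinched catches, its lower edge at least 3 cm clear above the top of the extractor.

Things in the scene. Friction and masses are not known exactly. Their poses are not given: they have to be found in the camera images.
- extractor: Bench fume extractor: grey box 150 (its x) x 200 (y) x 110 mm high, fixed, turned up to 27 deg. Origin: centre of its underside; -x face = inlet grille towards the robot, +x face = fan outlet. Flat top 110 mm above the origin: slider track along y at x = -40 mm; filter slot 34 (x) x 116 mm (y), 86 mm deep, centred at x = +30, y = 0.
- slider_grip (a point): Top centre of the fan-speed slider's grip: black block 18 (x) x 12 (y) mm (cap 22 x 14), 20 mm tall above the extractor's top. Slides along the extractor's y with about 1.5 N friction and stays where left. Off end: extractor's +y end (left seen from the robot), grip centre then at x = -40, y = +30 mm in the extractor's frame; tick marks beside the track lengthen away from it.
- fan_slider (a joint): Travel of the fan-speed slider in m: 0 = at the off end stop, growing towards the extractor's -y, up to 0.060 = full speed. It starts somewhere between 0.025 and 0.055.
- cassette: Loose filter cassette in the slot, 0.18 to 0.36 kg: white frame 30 (x) x 112 (y) x 70 mm (z) with paper pleats. Origin: centre of its underside; seated, it is at x = +30, y = 0, z = +24 mm in the extractor's frame, axes parallel, about 2 mm play each way. Its fixed middle post, 20 x 32 mm, reaches 118 mm above the origin, a catch on either side. Lower edge leaves the slot after an 86 mm rise.
- catch_left_pad (a point): Middle of the outer face of the catch on the cassette's +y side, 105 mm above its origin. Catch: upright tab 24 wide (x), 5 mm thick, top 122 mm above the cassette's origin, so 36 mm of it stands out of the extractor's top, free to grip. Across both outer faces 58 mm, 44 mm fully pinched. A steel bolt on each catch reaches under the lip at the slot's end and locks the cassette.
- catch_right_pad (a point): The same on the cassette's -y side.
- catch_left (a joint): How far the left catch is pinched in towards the post, in m: 0 = sprung out (locked), 0.007 = fully in, at its stop. Its spring takes 3.2 N to start and 6 N fully in; the bolt is clear of the lip from 0.004 on when the cassette is centred in its slot, 0.006 at the worst.
- catch_right (a joint): The same for the right catch.
- spare_cassette: A spare cassette of the same make lying flat on the bench to the left, not to be used. Origin on its underside, at its foot.
- truck_a: Bystander: blue model truck, 86 x 28 x 34 mm, in front of the extractor. Origin: centre of its underside.
- truck_b: Bystander: orange model truck, 86 x 28 x 34 mm, on the right of the bench. Origin: centre of its underside.
- glue_bottle: Bystander: upright glue bottle, 34 mm across, 78 mm high, close to the extractor's -y side. Origin: centre of its underside.
- paint_bottle: Bystander: upright paint bottle, 25 mm across, 62 mm high, close to the extractor's +y side. Origin: centre of its underside.
- tape_roll: Bystander: roll of tape lying flat, 64 mm across, 18 mm high. Origin: centre of its underside.
- craft_knife: Bystander: craft knife, 145 mm long, lying on the bench to the left, near the robot. Origin near its middle, on the bench.
Mind the look-alikes: they are no part of the job. Several things have the shape of the extractor; the one meant has the colours described above.

How it is judged (in metres and radians):
On the way, in this order (a step that is already met when the one before it is completed fails the run):
1. the fan slider is at its off end, the cassette still seated (value of joint fan_slider below 0.004 m and z of cassette in the frame of extractor below 0.03 m), for 0.2 s.
2. the fingers pinch both catches in while the cassette is still seated (value of joint each of catch_left, catch_right above 0.0045 m and z of cassette in the frame of extractor below 0.03 m and contact force between the fingers and cassette above 1 N), for 0.1 s.
At the end, for the whole second after the job is handed in: The fan slider is within 4 mm of its off end; the cassette hangs in the fingers by its two pinched catches (both in by more than 4.5 mm, finger force over 2 N), upright within 0.3 rad, still (under 0.03 m/s), its lower edge more than 26 mm above the extractor's top and not touching the extractor (value of joint fan_slider below 0.004 m and value of joint each of catch_left, catch_right above 0.0045 m and z of cassette in the frame of extractor above 0.136 m and angle between cassette's own z axis and vertical below 0.3 rad and contact force between the fingers and cassette above 2 N and contact force between cassette and extractor below 0.05 N and linear speed of cassette below 0.03 m/s); the arm keeps its last pose, push and grip.
It fails at once if the cassette is drawn out while the fan is not off (value of joint fan_slider above 0.006 m and not (z of cassette in the frame of extractor below 0.034 m)).
It fails at once if the spare cassette or another thing standing or lying on the bench is moved more than 3 cm (distance of any of spare_cassette, truck_a, truck_b, glue_bottle, paint_bottle, tape_roll, craft_knife from where it was at the start of the episode above 0.03 m).
It also fails if it takes over 48 s, if anything falls off the work surface, if the arm or the gripper's body presses on something with over 40 N, if the wrist force passes 120 N, or if a joint passes its speed limit or range.

## Working session

There is one attempt and no reset: what is moved stays moved. The work goes in short steps, Python scripts to look and compute and a tool call to move; the robot and the scene stay as the last step left them, time stands still between calls to the robot, and variables do not carry over. Pictures are saved under pics/ and viewed, at most 10 in all, crops included, and the job is handed in when it is done.

Besides the shell and the picture viewer there is one more tool, called after "Request:" in YAML: its name, and indented under it one key for each argument. apply_moves: Moves the arm, as the interface text tells. Shifts and turns lie within -1 to 1; 1 stands for 0.03 m of shift or 4 degrees of turn. Its arguments: {"type":"object","properties":{"deltas":{"type":"array","items":{"type":"number","minimum":-1,"maximum":1}},"newtons":{"type":"number"}},"required":["deltas"]}

```bash
mkdir -p pics
python3 - <<'E'
from workcell import ctrl
import cv2,pickle
s=ctrl.read_state();print(s)
for n in ("scene","top"):
    c=ctrl.read_camera(n);cv2.imwrite(f"pics/{n}0.png",c["pixels"][:,:,::-1]);pickle.dump(c,open(n+"0.pkl","wb"))
    print(n,c["K"],c["R"],c["t"])
E
```

```text
{'time_s': 0.0, 'qpos': array([-1.20321661,  0.41193823, -0.0127302 ,  1.59701633,  0.00558722,
        1.13427388, -0.08217811]), 'joint_velocities': array([-0.00182308,  0.00069249,  0.00047862,  0.00191864,  0.00063383,
        0.00032655, -0.0006702 ]), 'joint_efforts': array([ 7.94582866e-05, -5.87942219e+01,  6.41860440e-01, -2.91077185e+01,
       -5.37105266e-02,  1.84307154e-02,  1.55185112e-04]), 'position': array([263.64536742, 566.14623084, 229.79642123]), 'eef_rot': array([-6.78974243e-01, -3.06708327e+00,  2.48197016e-03]), 'contact_force': array([-0.27496583, -0.52151435, -0.02694664]), 'ft_torque': array([-0.03451616, -0.02003597, -0.04460334]), 'grasp_force': 0.0, 'width': 0.9988942352799183}
scene [[477.59808301   0.         317.12545733]
 [  0.         477.59808301 240.18935941]
 [  0.           0.           1.        ]] [[-0.42356368  0.90582952 -0.00816628]
 [ 0.58865129  0.26837744 -0.76253735]
 [-0.6885372  -0.32779021 -0.64689265]] [ 183.10011771 -206.06696083 1520.83821888]
top [[476.87083533   0.         317.5628006 ]
 [  0.         476.87083533 241.01079288]
 [  0.           0.           1.        ]] [[ 0.01277622 -0.99961692 -0.02455151]
 [-0.99256196 -0.00970551 -0.12135301]
 [ 0.12106823  0.02591933 -0.99230573]] [  33.20012645  498.14886683 1250.19142696]
```

View pics/top0.png

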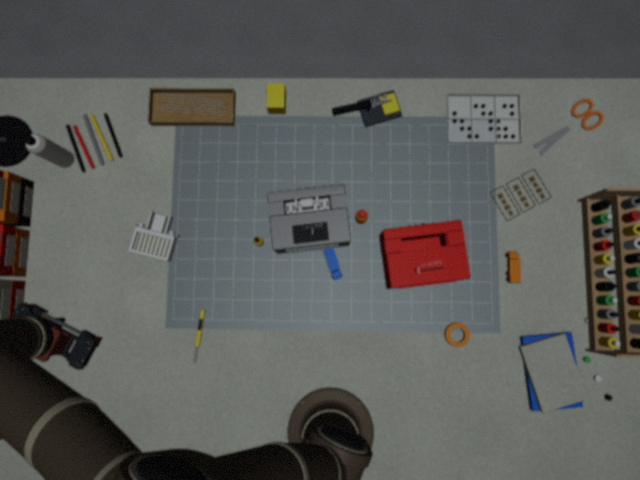

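View pics/scene0.png

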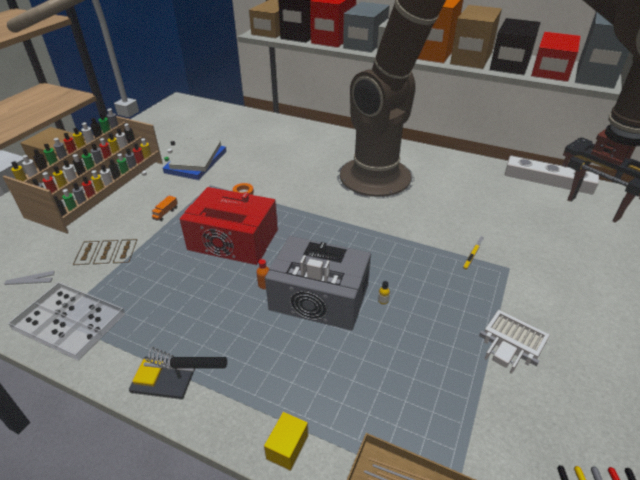

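The top view shows three possible mistakes: the grey extractor at (310,218), the red look-alike at (425,255), and the spare cassette at (153,238). I choose the grey one, with white catches at about (307,205) and a black slider panel at (310,232). Next I locate it roughly and check a crop.

```bash
cat > h.py <<'E'
import numpy as np,cv2,pickle
from scipy.spatial.transform import Rotation as Ro
def cam_world(c,s):  # wrist: returns R,t world->cam
    if "R" in c: return c["R"],c["t"]
    T=np.eye(4);T[:3,:3]=Ro.from_rotvec(s["eef_rot"]).as_matrix();T[:3,3]=s["position"]
    M=np.linalg.inv(T@np.array(c["hand_eye"]));return M[:3,:3],M[:3,3]
def plane(c,uv,z,s=None):
    R,t=cam_world(c,s);C=-R.T@t
    d=(R.T@np.linalg.inv(c["K"])@np.c_[np.atleast_2d(uv),np.ones(len(np.atleast_2d(uv)))].T).T
    return C+d*((z-C[2])/d[:,2:3])
def proj(c,X,s=None):
    R,t=cam_world(c,s);p=(c["K"]@(R@np.atleast_2d(X).T+t[:,None])).T
    return p[:,:2]/p[:,2:]
E
python3 - <<'E'
from h import *
c=pickle.load(open("top0.pkl","rb"))
print(plane(c,[(268,195),(345,186),(350,243),(272,248),(310,232),(307,205)],110).round(0))
im=c["pixels"][170:270,230:390,::-1]
cv2.imwrite("pics/crop0.png",cv2.resize(im,None,fx=5,fy=5,interpolation=cv2.INTER_CUBIC))
s=np.array([-6.78974243e-01,-3.06708327e+00,2.48e-3]);print(Ro.from_rotvec(s).as_matrix().round(3))
from workcell import ctrl
print(np.array(ctrl.read_camera("wrist")["hand_eye"]).round(3))
E
```

```text
[[605. 165. 110.]
 [630. -31. 110.]
 [484. -45. 110.]
 [469. 151. 110.]
 [511.  56. 110.]
 [580.  65. 110.]]
[[-0.907  0.422 -0.001]
 [ 0.422  0.907 -0.001]
 [-0.    -0.002 -1.   ]]
[[-1.0000e-03 -9.6800e-01 -2.4900e-01  6.7227e+01]
 [ 1.0000e+00 -1.0000e-03  1.0000e-03 -4.9700e-01]
 [-1.0000e-03 -2.4900e-01  9.6800e-01 -1.5397e+02]
 [ 0.0000e+00  0.0000e+00  0.0000e+00  1.0000e+00]]
```

View pics/crop0.png

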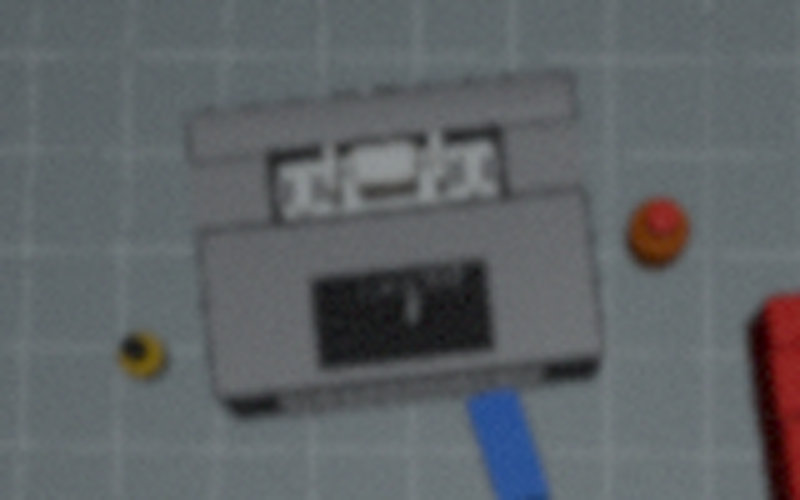

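The crop confirms it. The grey extractor has white catches at crop (385,165) and the slider on the black panel at about (412,300), which is full-image (312,230). Its centre is about (547,60) mm with yaw about 7°. I'm moving the wrist camera above it.

Request:
apply_moves:
  deltas: [0,0,-0.2,-1,1,0,0,-0.2,-1,1,0,0,-0.2,-1,1,0,0,-0.2,-1,1,0,0,-0.2,-1,1,0,0,-0.2,-1,1,0,0,-0.2,-1,1,0,0,-0.2,-1,1]

```text
time_s: 0.82
position: [263.8, 566.4, 278.6]
eef_rot: [0.198, -3.135, 0.001]
contact_force: [0.1, -0.2, 0.5]
width: 1.0
grasp_force: 0.0
```

Request:
apply_moves:
  deltas: [-0.4,-0.95,0,0,1,-0.4,-0.95,0,0,1,-0.4,-0.95,0,0,1,-0.4,-0.95,0,0,1,-0.4,-0.95,0,0,1,-0.4,-0.95,0,0,1,-0.4,-0.95,0,0,1,-0.4,-0.95,0,0,1]

```text
time_s: 1.48
position: [387.5, 350.5, 278.5]
eef_rot: [0.193, -3.136, 0.0]
contact_force: [1.3, 0.7, -0.4]
width: 1.0
grasp_force: 0.0
```

Request:
apply_moves:
  deltas: [-0.4,-0.95,0,0,1,-0.4,-0.95,0,0,1,-0.4,-0.95,0,0,1,-0.4,-0.95,0,0,1,-0.4,-0.95,0,0,1,-0.4,-0.95,0,0,1,-0.4,-0.95,0,0,1,-0.4,-0.95,0,0,1]

```text
time_s: 2.15
position: [510.6, 136.0, 278.6]
eef_rot: [0.193, -3.136, -0.0]
contact_force: [0.2, -0.2, -0.3]
width: 1.001
grasp_force: 0.0
```

Request:
apply_moves:
  deltas: [-0.3,-0.9,0,0,1,-0.3,-0.9,0,0,1,-0.3,-0.9,0,0,1,0,0,0,0,1,0,0,0,0,1]

```text
time_s: 2.57
position: [547.1, 58.7, 278.3]
eef_rot: [0.187, -3.135, 0.001]
contact_force: [0.4, 0.1, 0.2]
width: 0.996
grasp_force: 0.0
```

```bash
cat > snap.py <<'E'
import sys
from h import *
from workcell import ctrl
n=sys.argv[1];s=ctrl.read_state();c=ctrl.read_camera("wrist");pickle.dump((c,s),open(n+".pkl","wb"))
cv2.imwrite(f"pics/{n}.png",c["pixels"][:,:,::-1]);print(s["position"],s["eef_rot"],s["time_s"])
E
python3 snap.py w1
```

```text
[547.14659181  58.68203324 278.32340797] [ 1.87150968e-01 -3.13544003e+00  7.52598348e-04] 2.5667
```

View pics/w1.png

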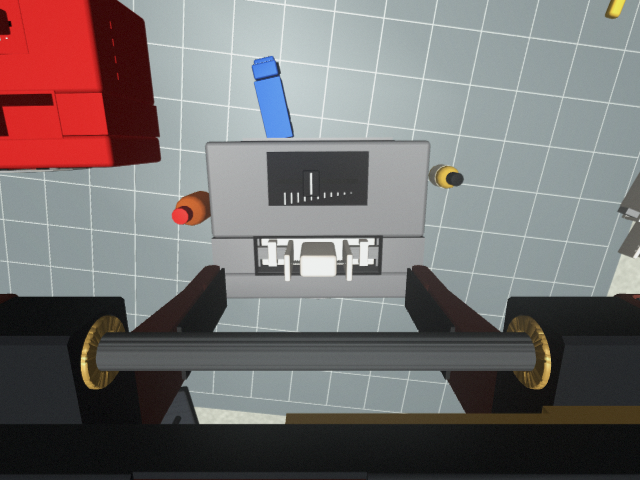

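The wrist view shows the following:
- The slider grip is at about (311,184).
- The ticks shorten to the right (+y), so off is to the right.
- The slot spans (255–381, 237–275).
- The catch tabs are at (288,260) and (349,260), with the post between them.

Next I convert these pixels into positions.

Run:
```python
from h import *
c,s=pickle.load(open("w1.pkl","rb"));p=c["pixels"]
g=cv2.cvtColor(p,cv2.COLOR_RGB2GRAY)
# black panel
m=((g<75)*255).astype(np.uint8);m[:140]=0;m[215:]=0;m[:,:240]=0;m[:,400:]=0
k=max(cv2.findContours(m,0,2)[0],key=cv2.contourArea);b=cv2.boxPoints(cv2.minAreaRect(k));print("panel px",b.round(1).tolist())
P=plane(c,b,110,s);print(P.round(1),np.linalg.norm(np.diff(P,axis=0),axis=1))
# box outline
fr=plane(c,[(207,142.5),(430,141.5),(426,237),(213,238),(255,237),(381,237),(381,275),(255,275)],110,s);print("front corners, band, slot\n",fr.round(1))
print("front yaw",np.degrees(np.arctan2(*(fr[0]-fr[1])[:2]))%180, np.linalg.norm(fr[0]-fr[1]))
print("tabs z146",plane(c,[(288,260),(349,260),(319,250)],146,s).round(1), "grip z130",plane(c,[(311,184)],130,s).round(1))
z=p[135:305,195:445,::-1];cv2.imwrite("pics/w1c.png",cv2.resize(z,None,fx=3.2,fy=3.2,interpolation=cv2.INTER_CUBIC))
```

```text
panel px [[267.0, 204.0], [267.0, 152.0], [367.0, 152.0], [367.0, 204.0]]
[[538.5  12.6 110. ]
 [492.4   8.7 110. ]
 [482.   96.2 110. ]
 [527.7 103.3 110. ]] [46.27558987 88.08748802 46.28334105]
front corners, band, slot
 [[490.5 -44.1 110. ]
 [466.6 149.6 110. ]
 [552.  162.9 110. ]
 [576.5 -34.8 110. ]
 [570.9   4.1 110. ]
 [557.  121.1 110. ]
 [594.3 127.3 110. ]
 [608.6   7.  110. ]]
front yaw 172.96777983422967 195.10652462341912
tabs z146 [[577.5  38.5 146. ]
 [571.4  89.6 146. ]
 [565.7  63.4 146. ]] grip z130 [[513.5  50.4 130. ]]
```

View pics/w1c.png

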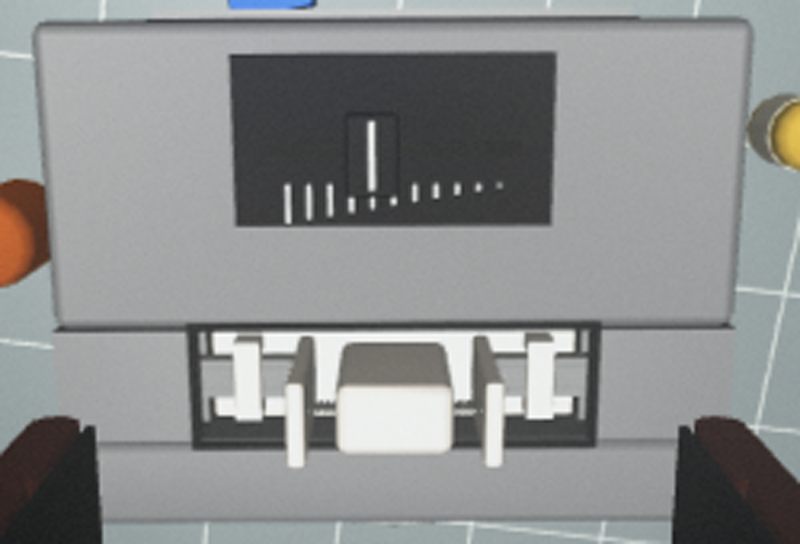

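The measurements agree with each other and with the stated sizes:
- **Extractor:** centre (553, 61.5), yaw 6.9°.
- **Slot:** centre (582.5, 65).
- **Slider grip:** local (−40.5, −6), so its travel is about 0.036.

I go down astride the slider grip.

Request:
apply_moves:
  deltas: [0.57,-0.07,0.6,0,1,0.57,-0.07,0.6,0,1,0,0,0.9,0,1,0,0,0.9,0,1,0,0,0.9,0,1,0,0,0.8,0,1,0,0,0.4,0,1,0,0,0,0,1]

```text
time_s: 3.28
position: [511.1, 53.6, 122.9]
eef_rot: [0.196, -3.13, 0.0]
contact_force: [-0.0, 0.7, -0.1]
width: 0.998
grasp_force: 0.0
```

Request:
apply_moves:
  deltas: [0,0,0,0,0,0,0,0,0,0,0,0,0,0,0,0,0,0,0,0,0,0,0,0,0,0,0,0,0,0,0,0,0,0,0,0,0,0,0,0]
  newtons: 6

```text
time_s: 3.95
position: [513.6, 52.0, 125.8]
eef_rot: [-0.192, 3.135, 0.0]
contact_force: [0.0, 0.4, -0.8]
width: 0.431
grasp_force: 0.0
```

Request:
apply_moves:
  deltas: [0,0,0,0,0,0,0,0,0,0,0,0,0,0,0,0,0,0,0,0,0,0,0,0,0,0,0,0,0,0,0,0,0,0,0,0,0,0,0,0]

```text
time_s: 4.62
position: [513.5, 51.9, 125.6]
eef_rot: [0.192, -3.136, 0.0]
contact_force: [0.4, -1.5, -0.5]
width: 0.139
grasp_force: 6.0
```

Width 0.139 is 12 mm, so the slider is held. I slide it about 35 mm to +y.

Request:
apply_moves:
  deltas: [0,0.2,0,0,0,0,0.2,0,0,0,0,0.2,0,0,0,0,0.2,0,0,0,0,0.2,0,0,0,0,0.15,0,0,0,0,0,0,0,0,0,0,0,0,0]

```text
time_s: 5.28
position: [509.3, 85.8, 125.6]
eef_rot: [0.193, -3.136, 0.002]
contact_force: [0.8, -4.7, 0.3]
width: 0.139
grasp_force: 6.0
```

Request:
apply_moves:
  deltas: [0,0.07,0,0,0,0,0.03,0,0,0,0,0,0,0,0,0,0,0,0,0]

```text
time_s: 5.62
position: [509.2, 86.2, 125.6]
eef_rot: [-0.189, 3.136, -0.006]
contact_force: [2.1, -12.1, -0.7]
width: 0.138
grasp_force: 6.0
```

Force rises to 12 N at local y = 29.8, so the slider is at the off stop. I release, lift and check with the camera.

Request:
apply_moves:
  deltas: [0,-0.1,0,0,0.5,0,0,0,0,1,0,0,0,0,1,0,0,-0.3,0,1,0,0,-0.9,0,1,0,0,-1,0,1,0,0,-1,0,1,0,0,-1,0,1]

```text
time_s: 6.28
position: [508.9, 86.9, 253.8]
eef_rot: [-0.194, 3.135, 0.001]
contact_force: [0.7, 0.5, -0.4]
width: 0.711
grasp_force: 0.0
```

Request:
apply_moves:
  deltas: [-0.6,-0.3,-0.5,0,1,-0.6,-0.3,0,0,1,-0.6,-0.3,0,0,1,0,0,0,0,1,0,0,0,0,1,0,0,0,0,1]

```text
time_s: 6.78
position: [565.4, 66.8, 266.7]
eef_rot: [0.194, -3.135, -0.001]
contact_force: [-0.8, 0.8, -0.8]
width: 0.998
grasp_force: 0.0
```

```bash
python3 snap.py w2
python3 - <<'E'
from h import *
c,s=pickle.load(open("w2.pkl","rb"))
e=np.radians(6.9);R=np.array([[np.cos(e),-np.sin(e)],[np.sin(e),np.cos(e)]]);o=np.array([553,61.5])
W=lambda x,y,z:np.r_[o+R@[x,y],z]
im=c["pixels"][:,:,::-1].copy()
for q in [(-40,30,130),(30,26.5,146),(30,-26.5,146),(42,26.5,146),(18,26.5,146),(30,0,142),(47,58,110),(47,-58,110),(13,58,110),(13,-58,110)]:
    u=proj(c,W(*q),s)[0];cv2.circle(im,tuple(int(round(v)) for v in u),1,(0,0,255),-1);print(q,u.round(1))
cv2.imwrite("pics/w2c.png",cv2.resize(im[100:340,180:460],None,fx=2.5,fy=2.5))
E
```

```text
[565.40857457  66.79680612 266.66611954] [ 1.93507533e-01 -3.13477211e+00 -6.50655191e-04] 6.7833
(-40, 30, 130) [348.8 162.4]
(30, 26.5, 146) [344.1 252. ]
(30, -26.5, 146) [278.3 251.9]
(42, 26.5, 146) [343.7 266.1]
(18, 26.5, 146) [344.4 237.6]
(30, 0, 142) [311.2 250.5]
(47, 58, 110) [375.  258.3]
(47, -58, 110) [248.2 258.1]
(13, 58, 110) [376.6 221.9]
(13, -58, 110) [246.5 221.7]
```

View pics/w2c.png

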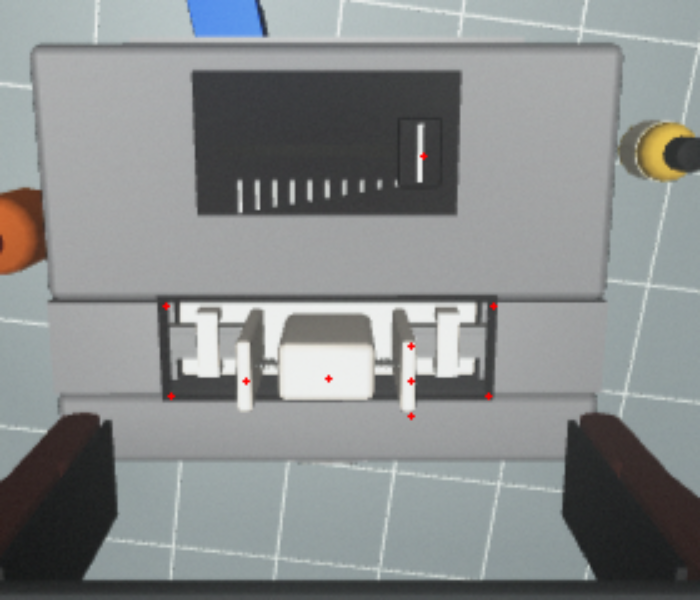

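The slider grip sits at the off (right) end, at crop (420,155). My predicted tab, slot and post points match within about 1 mm. I'm moving over the catches and descending.

Request:
apply_moves:
  deltas: [-0.52,-0.15,0,0,1,0,0,0.9,0,1,0,0,0.9,0,1,0,0,0.9,0,1,0,0,0.9,0,1,0,0,0.7,0,1,0,0,0.3,0,1,0,0,0.17,0,1]

```text
time_s: 7.5
position: [581.0, 64.0, 122.4]
eef_rot: [0.194, -3.133, -0.0]
contact_force: [-0.4, -1.5, 0.2]
width: 1.0
grasp_force: 0.0
```

Request:
apply_moves:
  deltas: [0,0,0,0,0.75,0,0,0,0,0.75,0,0,0,0,0.75]
  newtons: 20

```text
time_s: 7.75
position: [583.1, 63.8, 125.0]
eef_rot: [-0.193, 3.133, 0.001]
contact_force: [-0.6, -1.2, -0.0]
width: 0.812
grasp_force: 0.0
```

Request:
apply_moves:
  deltas: [0,0,0.07,0,0.7,0,0,0,0,0.4,0,0,0,0,0.4,0,0,0,0,0.4,0,0,0,0,0.4,0,0,0,0,0.4,0,0,0,0,0.4,0,0,0,0,0.4]

```text
time_s: 8.42
position: [582.7, 64.0, 122.2]
eef_rot: [-0.193, 3.134, 0.001]
contact_force: [-1.4, 1.3, 5.3]
width: 0.481
grasp_force: 20.0
```

Width is about 42 to 44 mm with 20 N, so the catches are fully pinched. I hold briefly, then lift slowly.

Request:
apply_moves:
  deltas: [0,0,0,0,0.4,0,0,0,0,0.4,0,0,0,0,0.4,0,0,0,0,0.4,0,0,-0.1,0,0.4,0,0,-0.1,0,0.4,0,0,-0.1,0,0.4,0,0,0,0,0.4]
  newtons: 25

```text
time_s: 9.08
position: [582.3, 63.4, 130.8]
eef_rot: [-0.192, 3.136, -0.0]
contact_force: [-0.5, -0.2, -2.8]
width: 0.479
grasp_force: 25.0
```

Force is −2.8 N, about the cassette's weight, with no jam. I continue lifting.

Request:
apply_moves:
  deltas: [0,0,-0.2,0,0.4,0,0,-0.3,0,0.4,0,0,-0.3,0,0.4,0,0,-0.3,0,0.4,0,0,-0.3,0,0.4,0,0,-0.3,0,0.4,0,0,-0.3,0,0.4,0,0,-0.3,0,0.4]

```text
time_s: 9.75
position: [582.2, 63.6, 200.5]
eef_rot: [-0.193, 3.135, 0.0]
contact_force: [-0.6, 0.1, -2.9]
width: 0.479
grasp_force: 25.0
```

Request:
apply_moves:
  deltas: [0,0,-0.3,0,0.4,0,0,-0.3,0,0.4,0,0,-0.3,0,0.4,0,0,-0.3,0,0.4,0,0,-0.3,0,0.4,0,0,-0.3,0,0.4,0,0,-0.3,0,0.4,0,0,0,0,0.4]

```text
time_s: 10.42
position: [583.1, 63.6, 264.7]
eef_rot: [-0.192, 3.133, 0.001]
contact_force: [0.3, -0.4, -2.5]
width: 0.479
grasp_force: 25.0
```

Run:
```python
from h import *
from workcell import ctrl
c=ctrl.read_camera("scene");pickle.dump(c,open("s3.pkl","wb"))
cv2.imwrite("pics/s3.png",cv2.resize(c["pixels"][140:350,200:430,::-1],None,fx=2.8,fy=2.8))
```

```text
(no output)
```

View pics/s3.png

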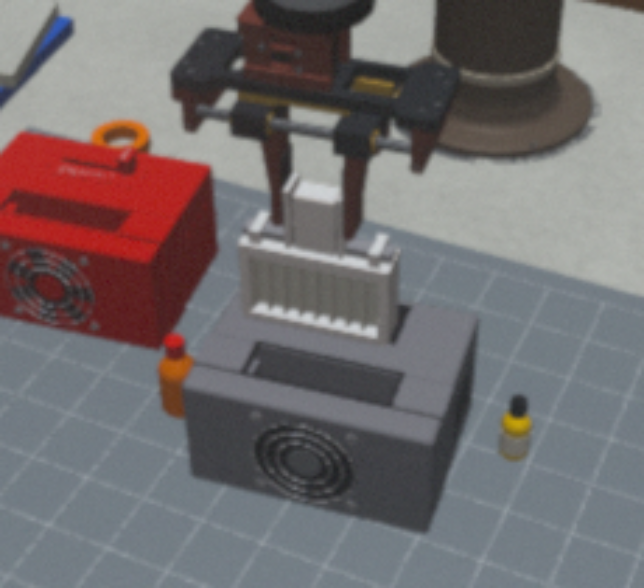

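The scene crop shows the cassette hanging upright at crop (320,275), clear above the empty slot at (325,370), with the bottles standing undisturbed. The rise is about 142 mm, so the lower edge is about 55 mm above the top. I let it settle and hand in.

Request:
apply_moves:
  deltas: [0,0,0,0,0.4,0,0,0,0,0.4,0,0,0,0,0.4,0,0,0,0,0.4,0,0,0,0,0.4,0,0,0,0,0.4]

```text
time_s: 10.97
position: [582.1, 63.5, 262.2]
eef_rot: [0.193, -3.135, 0.0]
contact_force: [1.1, -0.6, -2.6]
width: 0.475
grasp_force: 25.0
```

```bash
python3 -c "
from workcell import ctrl
print(ctrl.job_done())"
```

```text
the job is handed in; nothing more can be done
None
```

I slid the fan slider to its off stop, then pinched the catches and lifted the cassette out. It is held upright about 5 cm above the extractor, and I handed the job in at about 11 s; the hand-in returned no verdict.

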